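# Stow the dustpan under the glass shelf

## Task

Put the small steel dustpan away under the low glass shelf. First take the white tub that stands in its way and stand it upright on the round coaster, wholly on it; then bring the dustpan tray-first in under the glass through the open end of the low front rail, and once it is in, shift it sideways until the whole tray is behind the rail, lying flat and roughly square to the shelf with its handle sticking out over the rail. Let go, and leave the other things on the ledge and on the glass where they are.

Things in the scene. Friction and masses are not known exactly. Their poses are not given: they have to be found in the camera images.
- shelf: Low fixed glass shelf (mm). Origin on the ledge at the middle of its front; +x deeper in (away from the robot), +y along it. Glass spans x -10..156, y -185..185, underside 52, top 60 above the ledge. Posts of radius 8 at x 6 and 142, y -170 and 170. Front rail 18 high, x 0..12, from y -28 to 162; y -162..-28 is its open end. Back rail 18 high, front face at x 138.
- shelf_mouth (a point): Middle of the 134 mm wide open end beside the front rail, on the ledge, at shelf (0, -95, 0) mm; axes as the shelf.
- dustpan: Tiny loose steel dustpan, 0.25 kg (mm). Origin under the tray's centre; +x to the open lip, away from the handle. Tray x -45..45, y -55..55; floor 3 thick, rear wall (x -45) 40 high, side walls 32 falling to 18. Handle: level bar 20 wide (y), z 30..42, from the rear wall back to x -155.
- dustpan_grip (a point): Point to grip on the dustpan's handle, at dustpan (-125, 0, 36) mm, the middle of the bar's height; axes as the dustpan.
- tub: Closed white round tub with twist cap, loose, about 0.18 kg, standing in front of the shelf's open end. 84 mm high; body 54 mm diameter, cap 58 mm diameter at z 64..84. Origin at the centre of its underside, z up.
- coaster: Round white ceramic coaster, 110 mm diameter, 8 mm thick, lying loose on the ledge. Origin at the centre of its underside.
- dispenser: Bystander: empty chrome push dispenser, 60 mm diameter, 152 mm high, standing on the glass. Origin at the centre of its underside.
- cup: Bystander: small white cup, 60 mm diameter, 60 mm high, standing on the glass. Origin under its centre.
- scoop: Bystander: lavender plastic scoop, 150 mm long, 34 mm high, lying on the ledge left of the shelf. Origin under its bowl (56 mm diameter); handle runs to its -x.
- brush: Bystander: hand brush, 180 mm long, lying on the ledge at the far right. Origin under its middle, long along its x.
- keybowl: Bystander: ceramic bowl, 100 mm diameter, 45 mm high, right of the shelf. Origin under its centre.
- candle: Bystander: amber glass jar with wooden cap, 70 mm diameter, 80 mm high, at the left. Origin under its centre.
There are look-alikes about, which are no part of the job. What is shaped like the dustpan but brown is not meant.

How it is judged:
By the outcome, as a careful person would: the job done as asked, in the order asked, and still so for the second after the job is handed in, with the robot touching nothing.
It also fails if it takes over 69 s, if anything falls off the work surface, if the arm or the gripper's body presses on something with over 40 N, if the wrist force passes 120 N, or if a joint passes its speed limit or range.

## Robot

A 6-joint arm with a two-finger parallel gripper is mounted at the origin on the work surface. World frame = base frame: x ahead of the robot, y to its left, z up, the work surface at z = 0. Lengths are in mm, angles in degrees, forces in N, time in s.
With the tool pointing down it reaches from about 300 to 850 mm from the base axis. Payload 4.2 kg.
Tool frame: the origin (TCP) lies midway between the tips of the shut fingers; the grasp point (between the pads) lies 19 mm behind it; z points along the fingers, y is the line along which they close (so a half turn about z gives the same grasp; the last joint's range is limited). The gripper opens to 91 mm and grips with 3 to 60 N. Pads are 32 mm wide; open, the fingers measure 118 mm over their backs; the gripper's body (76 mm by 178 mm) begins 60 mm behind the grasp point.
Start: joints at [75.917, 18.312, 89.639, -0, 72.044, -1.146], TCP at [128.736, 560.42, 213.976] pointing down, gripper open.
Joint ranges: [-177.97, 177.97], [-48.28, 115.42], [12.27, 149.76], [-77.06, 257.06], [2.81, 150.46], [-146.56, 146.56]. Speed limits (degrees/s): [147.25, 147.25, 180, 180, 180, 180].

## Interface

Orientations are given as [roll, pitch, yaw] about the fixed x, y, z axes, in that order (R = Rz(yaw) Ry(pitch) Rx(roll)).
In Python, from workcell import state, grab_frame, camera_model, workorder gives the robot as it stands.
- The arm moves only by the tool carry_out, never from a script. Its argument "commands" is a list of rows, each a list of 7 numbers: the turn, a rotation vector about the tool's x, y, z in degrees, then the shift along the tool's x, y, z in mm, then the opening, from -1 (shut) to 1 (fully open). In form: [[ax, ay, az, dx, dy, dz, hand], ...]. A call has 1 to 20 rows; each row is the pose to reach, as a shift and turn from the pose commanded when the call began, along the tool's axes at that moment; what a row does not reach only later rows make up. A row lasts 1/10 s, in which the tool goes at most 50 mm and 8.59 degrees, less where a joint would pass 70% of its speed; a pose out of reach is approached as far as the arm can. A call with a gripper value outside its range is refused whole. The fingers move at their own pace and stop on an object; "force" is the grip in N (left out, the last holds). Time passes only in rows, so rows that repeat a pose let the fingers close. It gives the time, the measured TCP pose, the force, the opening and the grip force at its end, in the units of the state.
- state(): the state, without advancing time (a new reading comes with each control period).
- grab_frame(name): name is "side" or "top"; returns the picture (400x640x3 uint8, red, green, blue); there is no depth.
- camera_model(name): a dict with "fx", "fy", "cx", "cy" (pixels), "origin" and "rotation" of the camera in the world. Camera axes: x right, y up, looking along -z (the intrinsics and any distortion apply to the point x, -y, -z); pixel columns grow to the right and rows downward; lengths in mm; the calibration is good to about 2 mm. A picture is of the moment at which its call begins. camera_model takes no time and is no camera call.
- workorder.job_done(): hands the job in; it is judged then, once.
The state is a dict: "time_s": time; "qpos": joint angles; "qvel": joint speeds; "effort": joint torques, N m; "ee_pos": TCP position; "ee_rot": TCP orientation; "force": force on the tool from outside, world axes, zero at the start; "torque": the same for the moment, N m; "gripper_width": finger opening in mm; "gripper_force": force on a finger pad.
Only numpy, scipy, OpenCV 4.12 (cv2) and the standard library are available. Lean on these libraries where they do the work, as an engineer would, in place of code of your own. Each camera call takes 0.05 s, during which the arm holds its last target. There are 200 camera calls.

## Working session

There is one attempt and no reset: what is moved stays moved. The work goes in short steps, Python scripts to look and compute and a tool call to move; the robot and the scene stay as the last step left them, time stands still between calls to the robot, and variables do not carry over. Pictures are saved under pics/ and viewed, at most 10 in all, crops included, and the job is handed in when it is done.

Besides the shell and the picture viewer there is one more tool, called after "Request:" as name([rows], argument=value, ...), one row to a line, values as JSON. carry_out: Moves the arm, as the interface text tells. Its arguments: {"type":"object","properties":{"commands":{"type":"array"},"force":{"type":"number"}},"required":["commands"]}

```bash
mkdir -p pics; ls
python3 - <<'E'
from workcell import state, grab_frame, camera_model
import cv2
for n in("side","top"):
    f=grab_frame(n); cv2.imwrite(f"pics/{n}0.png",f[:,:,::-1]); print(n,camera_model(n))
print(state())
E
```

```text
pics
side {'fx': 402.38047207335194, 'fy': 402.38047207335194, 'cx': 326.6854520908595, 'cy': 199.15375573965522, 'origin': array([  55.11270964, -785.39374231,  906.23130858]), 'rotation': array([ 48.16801383,   0.95545794, -31.25603979])}
top {'fx': 384.68936240109093, 'fy': 384.68936240109093, 'cx': 321.0476113315988, 'cy': 197.18811565703882, 'origin': array([ 299.5124067 ,   -6.22534546, 1251.79383726]), 'rotation': array([ 1.23520373e+01,  6.22666711e-02, -8.87383138e+01])}
{'time_s': 0.1, 'qpos': array([ 7.59177291e+01,  1.83456983e+01,  8.96999443e+01,  4.27901928e-04,
        7.20424364e+01, -1.14764087e+00]), 'qvel': array([-0.06079894, -0.00982082, -0.13150958, -0.02306281,  0.10814236,
        0.07787322]), 'effort': array([ 2.80999620e-04, -4.13337278e+01, -2.32509470e+01,  7.28666992e-02,
        4.19552845e-02, -7.07574509e-05]), 'ee_pos': array([128.61170779, 559.96971492, 213.22361987]), 'ee_rot': array([-1.79911947e+02, -2.17088432e-03,  1.67065236e+02]), 'force': array([0.46561411, 0.09292397, 0.45772269]), 'torque': array([-0.01311289, -0.05303856,  0.01434081]), 'gripper_force': 0.0, 'gripper_width': 91.33013559346527}
```

View pics/side0.png

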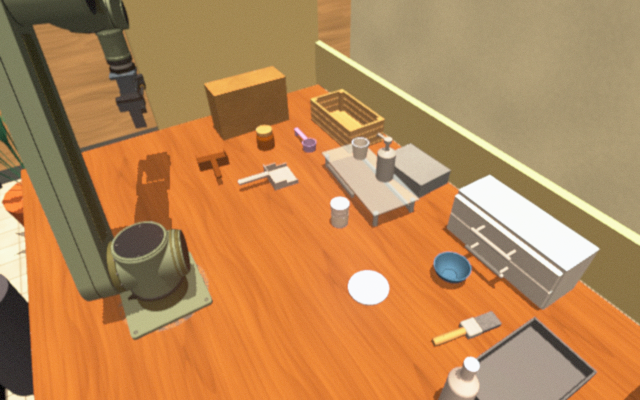

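View pics/top0.png

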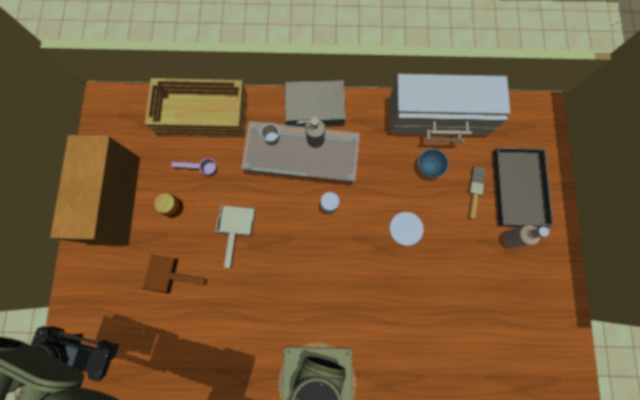

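The side view shows the tub at (340,212), the coaster at (368,287), the steel dustpan at (280,176) and the glass shelf around (370,182). The top view shows the tub at (330,202), the coaster at (407,229), the dustpan tray at (236,220) with its handle to (228,265), and the shelf at (245–358, 125–182). The brown look-alike is at (165,275).

```bash
cat > h.py <<'E'
import numpy as np, cv2
from scipy.spatial.transform import Rotation as R
from workcell import state, grab_frame, camera_model
def cam(n):
    c=camera_model(n); return c,R.from_euler('xyz',c['rotation'],degrees=True).as_matrix()
def ray(n,u,v):
    c,M=cam(n); d=M@np.array([(u-c['cx'])/c['fx'],-(v-c['cy'])/c['fy'],-1]); return c['origin'],d/np.linalg.norm(d)
def plane(n,u,v,z):
    o,d=ray(n,u,v); return o+d*(z-o[2])/d[2]
def proj(n,p):
    c,M=cam(n); q=M.T@(np.array(p)-c['origin']); return np.array([c['cx']+c['fx']*q[0]/-q[2], c['cy']-c['fy']*q[1]/-q[2]])
def tri(pt,ps):
    o1,d1=ray('top',*pt);o2,d2=ray('side',*ps)
    A=np.c_[d1,-d2]; s=np.linalg.lstsq(A,o2-o1,rcond=None)[0]
    a=o1+s[0]*d1;b=o2+s[1]*d2; return (a+b)/2,np.linalg.norm(a-b)
E
python3 - <<'E'
from h import *
t=cv2.imread('pics/top0.png');s=cv2.imread('pics/side0.png')
cv2.imwrite('pics/tc.png',cv2.resize(t[110:280,205:435],None,fx=3.4,fy=3.4,interpolation=cv2.INTER_CUBIC))
cv2.imwrite('pics/sc.png',cv2.resize(s[125:310,225:425],None,fx=3.2,fy=3.2,interpolation=cv2.INTER_CUBIC))
print(proj('top',[0,0,0]),proj('side',[0,0,0]))
for a,b in [((330,202),(340,212)),((407,229),(368,287))]: print(tri(a,b))
# whitish masks
for n,im in(('top',t),('side',s)):
    hsv=cv2.cvtColor(im,cv2.COLOR_BGR2HSV); m=((hsv[...,1]<75)&(hsv[...,2]>110)).astype('uint8')
    k,l,st,ce=cv2.connectedComponentsWithStats(m)
    for i in range(1,k):
        if 60<st[i,4]<3000: print(n,st[i],ce[i].round(1))
E
```

```text
[317.24377498 383.14440296] [164.21149025 292.35074932]
(array([547.70870708, -27.71713232,  44.01950162]), np.float64(2.1872567396786424))
(array([ 472.80756437, -280.92310207,    7.50054922]), np.float64(1.4638182506666506))
top [631   0   9  10  80] [635.5   4.2]
top [427 122  45  20 239] [448.9 131.1]
top [171 158  46  17 315] [196.9 165.8]
top [470 181  14  14 150] [476.8 187.2]
top [320 192  20  19 295] [329.5 200.8]
top [ 216  206   39   62 1113] [234.4 226.2]
top [389 212  35  34 946] [406.1 228.4]
top [521 224  18  21 210] [528.1 234.7]
top [539 226  10  11  90] [543.6 231.2]
top [   0  307   48   37 1292] [ 22.  322.9]
top [ 279  345   74   55 1271] [316.3 367.4]
top [  0 361  55  24 147] [ 28.2 375.3]
top [  0 368  52  32 250] [ 27.6 387.1]
top [  5 388  16  12 112] [ 13.1 394.5]
side [ 317   41  323  203 2189] [499.  153.2]
side [295 128  21  23 182] [306.1 141.1]
side [238 165  59  21 551] [274.  175.3]
side [   0  178   28  124 2105] [ 11.3 249.6]
side [330 196  20  23 321] [339.7 206.4]
side [111 225  57  39 397] [138.  252.5]
side [159 244  14  26 150] [166.4 259.1]
side [433 252  39  28  87] [453.1 260.2]
side [116 262  17  18 138] [122.  272.5]
side [ 122  264   89   73 1581] [163.5 310.4]
side [ 348  270   41   35 1140] [368. 287.]
side [460 312  41  26 564] [479.7 323.9]
side [  6 389  28  11 167] [ 17.6 396.1]
```

View pics/tc.png

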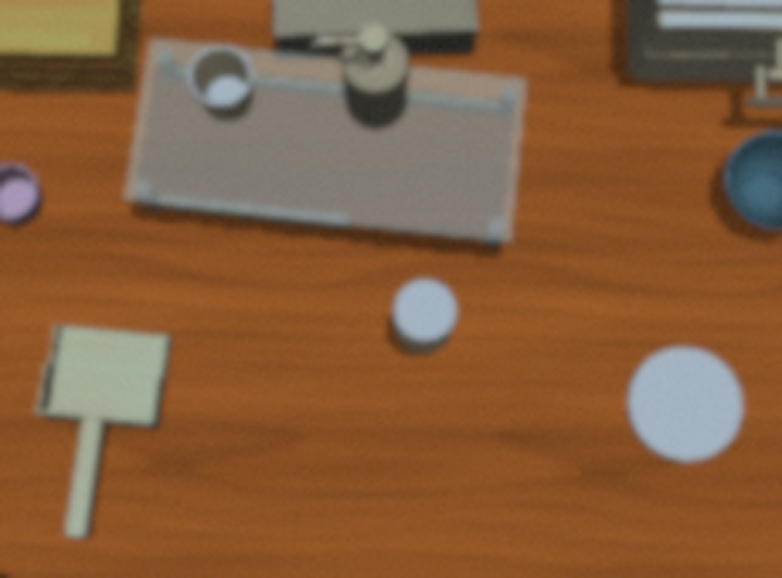

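View pics/sc.png

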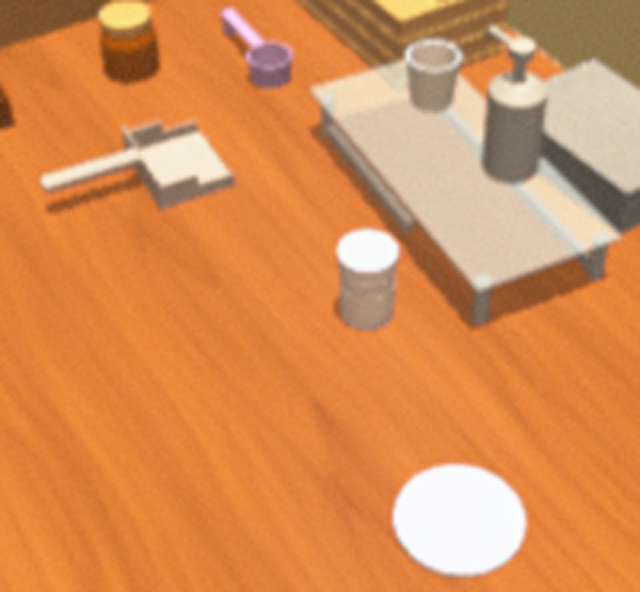

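Run:
```python
from h import *
T=lambda x,y:((x+.5)/3.4-.5+205,(y+.5)/3.4-.5+110)
S=lambda x,y:((x+.5)/3.2-.5+225,(y+.5)/3.2-.5+125)
np.set_printoptions(precision=1,suppress=True)
print('glass FL',tri(T(127,203),S(311,90)),'FR',tri(T(510,242),S(482,290)),'BR',tri(T(526,77),S(619,237)))
P=[plane('top',*T(*c),60) for c in[(127,203),(510,242),(526,77),(148,38)]]; print(np.array(P))
print('yaw front',np.degrees(np.arctan2(*(P[0]-P[1])[[1,0]]))-90,'back',np.degrees(np.arctan2(*(P[3]-P[2])[[1,0]]))-90, 'len',np.linalg.norm(P[0]-P[1]),np.linalg.norm(P[1]-P[2]))
print('railend top18',plane('top',*T(348,222),18),plane('side',*S(409,222),18),tri(T(348,220),S(409,220)))
print('tub cap',tri(T(425,311),S(367,250)),plane('top',*T(425,311),84))
print('tub base side', plane('side',*S(366,327),0))
print('coaster',tri(T(685.5,404),S(459.5,518)))
a,e=tri(T(77,534),S(45,183)); print('handle end',a,e,plane('top',*T(76.5,537),42),'handle root',plane('top',*T(93,417),42))
print('root tri',tri(T(93,417),S(138,154)))
print('tray corners z18 front',plane('top',*T(58,325),18),plane('top',*T(170,335),18),'rear z40',plane('top',*T(38,413),40),plane('top',*T(156,425),40))
# handle centreline by mask
t=cv2.imread('pics/top0.png');hsv=cv2.cvtColor(t,cv2.COLOR_BGR2HSV); m=((hsv[...,1]<90)&(hsv[...,2]>90))
pts=[]
for v in range(236,266):
    u=np.where(m[v,215:260])[0]+215
    if 3<len(u)<14: pts.append(plane('top',u.mean(),v,42)[:2]); 
pts=np.array(pts);print(len(pts),pts[0],pts[-1],np.polyfit(pts[:,0],pts[:,1],1))
```

```text
glass FL (array([648.9, 257.4,  58.1]), np.float64(3.5490928465329317)) FR (array([ 619.6, -106.8,   56.3]), np.float64(4.650678184737627)) BR (array([ 781.2, -119.9,   57.7]), np.float64(3.3029676567300337))
[[ 646.7  257.6   60. ]
 [ 616.4 -105.5   60. ]
 [ 781.8 -120.5   60. ]
 [ 814.3  248.1   60. ]]
yaw front -4.773507322879539 back -5.036996525064424 len 364.3651034194592 166.15709771061398
railend top18 [644.3  49.4  18. ] [643.8  46.5  18. ] (array([646.2,  49.6,  17.4]), np.float64(0.499868507463592))
tub cap (array([544. , -26.5,  83. ]), np.float64(1.1017360694144493)) [543.3 -26.3  84. ]
tub base side [532.8 -43.9   0. ]
coaster (array([ 474.9, -279. ,    5.8]), np.float64(1.8146364194397586))
handle end [337.7 287.2  38.7] 0.05844567611984008 [334.9 286.7  42. ] handle root [444.8 279.5  42. ]
root tri (array([444.5, 280.8,  37.4]), np.float64(1.678433475826769))
tray corners z18 front [535.6 325.2  18. ] [528.2 216.9  18. ] rear z40 [447.6 331.4  40. ] [438.9 220.9  40. ]
30 [433.1 280.2] [342.8 287.7] [ -0.1 316.1]
```

```bash
cat > plan.py <<'E'
import numpy as np
# shift in tool axes between world points for tool-down yaw
def sh(a,b,yaw):
    d=np.array(b,float)-a; c,s=np.cos(np.radians(yaw)),np.sin(np.radians(yaw))
    return np.round([c*d[0]+s*d[1], s*d[0]-c*d[1], -d[2]],1)
def sp(x,y,z):
    a=np.radians(-4.9); return np.array([642+x*np.cos(a)-y*np.sin(a),75.8+x*np.sin(a)+y*np.cos(a),z])
E
python3 - <<'E'
from plan import *
s=[128.7,560.4,214]
t=[544,-26.5]; c=[474.5,-279.5]
print(sh(s,t+[160],167.06)); 
y=175.1
print('tub->coaster',sh(t+[53],c+[61],y))
print('coaster->dustpan grip',sh(c+[61],[364.5,284.4,17],y))
print('grip->premouth',sh([364.5,284.4,17],sp(-190,-95,17),y))
E
```

```text
[-536.2 -479.    54. ]
tub->coaster [  47.6 -258.    -8. ]
coaster->dustpan grip [157.8 552.4  44. ]
grip->premouth [-104.3 -279.1   -0. ]
```

Request:
carry_out([
  [0,0,-8,-536,-479,54,1],
  [0,0,-8,-536,-479,54,1],
  [0,0,-8,-536,-479,54,1],
  [0,0,-8,-536,-479,54,1],
  [0,0,-8,-536,-479,54,1],
  [0,0,-8,-536,-479,54,1],
  [0,0,-8,-536,-479,54,1],
  [0,0,-8,-536,-479,54,1],
  [0,0,-8,-536,-479,54,1],
  [0,0,-8,-536,-479,54,1],
  [0,0,-8,-536,-479,54,1],
  [0,0,-8,-536,-479,54,1],
  [0,0,-8,-536,-479,54,1],
  [0,0,-8,-536,-479,54,1],
  [0,0,-8,-536,-479,54,1],
  [0,0,-8,-536,-479,54,1],
  [0,0,-8,-536,-479,54,1],
  [0,0,-8,-536,-479,54,1],
])

```text
time_s: 1.9
ee_pos: [542.9, -25.4, 159.8]
ee_rot: [180.0, -0.1, 175.1]
force: [0.1, -0.1, 0.1]
gripper_width: 91.5
gripper_force: 0.0
```

Request:
carry_out([
  [0,0,0,0,0,40,1],
  [0,0,0,0,0,70,1],
  [0,0,0,0,0,95,1],
  [0,0,0,0,0,107,1],
  [0,0,0,0,0,107,1],
  [0,0,0,0,0,107,-1],
  [0,0,0,0,0,107,-1],
  [0,0,0,0,0,107,-1],
  [0,0,0,0,0,107,-1],
  [0,0,0,0,0,107,-1],
  [0,0,0,0,0,107,-1],
  [0,0,0,0,0,107,-1],
  [0,0,0,0,0,107,-1],
  [0,0,0,0,0,107,-1],
  [0,0,0,0,0,107,-1],
], force=20)

```text
time_s: 3.4
ee_pos: [544.3, -26.5, 53.5]
ee_rot: [180.0, 0.1, 175.1]
force: [-0.5, 0.1, 5.6]
gripper_width: 57.2
gripper_force: 20.0
```

Request:
carry_out([
  [0,0,0,0,0,-20,-1],
  [0,0,0,0,0,-40,-1],
  [0,0,0,0,0,-50,-1],
  [0,0,0,5,-25,-50,-1],
  [0,0,0,10,-55,-50,-1],
  [0,0,0,16,-85,-50,-1],
  [0,0,0,22,-120,-50,-1],
  [0,0,0,29,-155,-50,-1],
  [0,0,0,35,-190,-50,-1],
  [0,0,0,41,-220,-50,-1],
  [0,0,0,45,-242,-50,-1],
  [0,0,0,47,-254,-50,-1],
  [0,0,0,48,-258,-50,-1],
  [0,0,0,48,-258,-50,-1],
  [0,0,0,48,-258,-50,-1],
])

```text
time_s: 4.9
ee_pos: [474.0, -278.3, 102.7]
ee_rot: [180.0, -0.0, 175.1]
force: [0.4, -0.5, -2.4]
gripper_width: 57.4
gripper_force: 20.0
```

Run:
```python
from h import *
s=cv2.cvtColor(grab_frame('side'),cv2.COLOR_RGB2BGR);t=cv2.cvtColor(grab_frame('top'),cv2.COLOR_RGB2BGR)
a=cv2.resize(s[170:340,290:450],(400,425),interpolation=cv2.INTER_CUBIC);b=cv2.resize(t[160:330,300:460],(400,425),interpolation=cv2.INTER_CUBIC)
cv2.imwrite('pics/c1.png',np.hstack([a,b]))
```

```text
(no output)
```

View pics/c1.png

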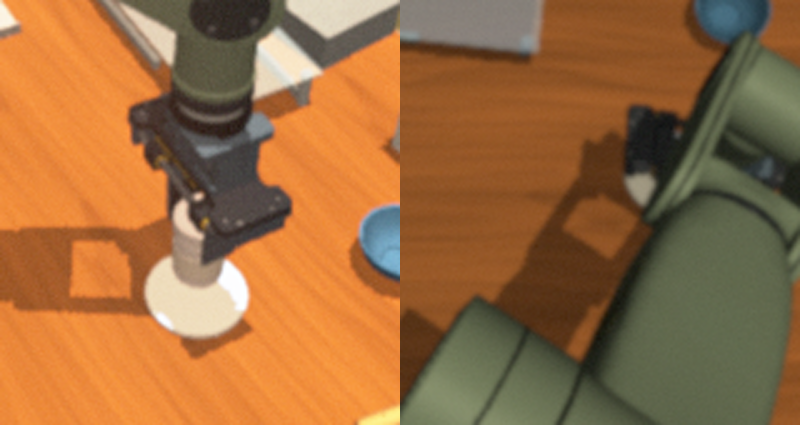

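The picture shows the tub held upright above the coaster: in the side crop the tub base is near (197,280) and the coaster centre near (197,295). I'll lower it now.

Request:
carry_out([
  [0,0,0,0,0,15,-1],
  [0,0,0,0,0,28,-1],
  [0,0,0,0,0,36,-1],
  [0,0,0,0,0,39,-1],
  [0,0,0,0,0,41,-1],
  [0,0,0,0,0,42,-1],
  [0,0,0,0,0,42,-1],
  [0,0,0,0,0,42,-1],
])

```text
time_s: 5.8
ee_pos: [474.2, -279.3, 61.6]
ee_rot: [180.0, 0.1, 175.1]
force: [-0.0, 1.0, 2.6]
gripper_width: 57.4
gripper_force: 20.0
```

Request:
carry_out([
  [0,0,0,0,0,0,0.8],
  [0,0,0,0,0,0,1],
  [0,0,0,0,0,0,1],
  [0,0,0,0,0,0,1],
  [0,0,0,0,0,0,1],
  [0,0,0,0,0,-10,1],
  [0,0,0,0,0,-40,1],
  [0,0,0,0,0,-90,1],
  [0,0,0,14,48,-90,1],
  [0,0,0,27,96,-90,1],
  [0,0,0,158,552,-90,1],
  [0,0,0,158,552,-90,1],
  [0,0,0,158,552,-90,1],
  [0,0,0,158,552,-90,1],
  [0,0,0,158,552,-90,1],
  [0,0,0,158,552,-90,1],
  [0,0,0,158,552,-90,1],
  [0,0,0,158,552,-90,1],
  [0,0,0,158,552,-90,1],
  [0,0,0,158,552,-90,1],
])

```text
time_s: 7.8
ee_pos: [363.3, 287.9, 151.9]
ee_rot: [179.9, 0.1, 175.2]
force: [0.5, 0.1, -0.2]
gripper_width: 91.2
gripper_force: 0.0
```

Request:
carry_out([
  [0,0,0,0,0,0,0],
  [0,0,0,0,0,0,0],
  [0,0,0,0,0,0,0],
  [0,0,0,0,0,0,0],
  [0,0,0,0,0,0,0],
])

```text
time_s: 8.3
ee_pos: [364.3, 283.3, 151.1]
ee_rot: [180.0, 0.0, 175.0]
force: [-0.7, 0.2, -0.6]
gripper_width: 54.4
gripper_force: 0.0
```

Run:
```python
from h import *
s=cv2.cvtColor(grab_frame('side'),cv2.COLOR_RGB2BGR);t=cv2.cvtColor(grab_frame('top'),cv2.COLOR_RGB2BGR)
a=cv2.resize(s[120:320,220:400],(396,440),interpolation=cv2.INTER_CUBIC);b=cv2.resize(t[150:330,270:450][:,:180],(400,400),interpolation=cv2.INTER_CUBIC)
b=cv2.copyMakeBorder(b,0,40,0,0,0)
cv2.imwrite('pics/c2.png',np.hstack([a,b]))
```

```text
(no output)
```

View pics/c2.png

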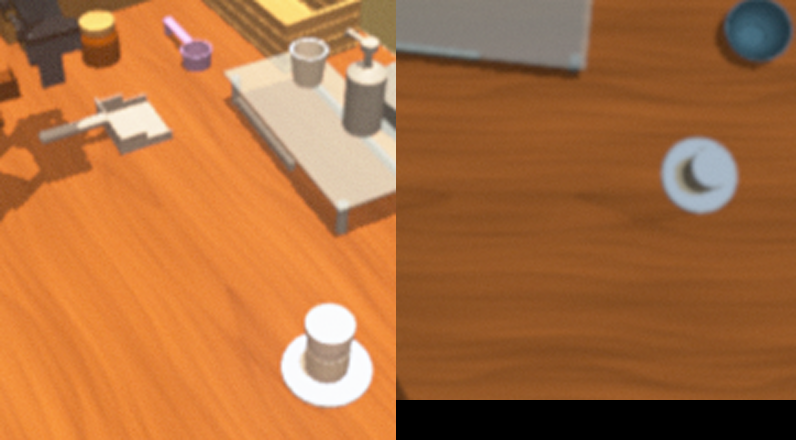

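The tub stands upright on the coaster: side crop (328,345), top crop (700,172), well inside the rim. Next I'll grip the dustpan handle.

Request:
carry_out([
  [0,0,0,0,0,40,0.2],
  [0,0,0,0,0,80,0.2],
  [0,0,0,0,0,110,0.2],
  [0,0,0,0,0,125,0.2],
  [0,0,0,0,0,134,0.2],
  [0,0,0,0,0,134,0.2],
  [0,0,0,0,0,134,-1],
  [0,0,0,0,0,134,-1],
  [0,0,0,0,0,134,-1],
  [0,0,0,0,0,134,-1],
  [0,0,0,0,0,134,-1],
  [0,0,0,0,0,134,-1],
  [0,0,0,0,0,134,-1],
  [0,0,0,0,0,134,-1],
  [0,0,0,0,0,134,-1],
  [0,0,0,0,0,134,-1],
], force=45)

```text
time_s: 10.0
ee_pos: [364.1, 284.5, 17.1]
ee_rot: [180.0, 0.0, 175.1]
force: [-0.8, 1.8, 3.7]
gripper_width: 19.4
gripper_force: 44.8
```

Request:
carry_out([
  [0,0,0,0,0,-2,-1],
  [0,0,0,0,0,-5,-1],
  [0,0,0,0,0,-5,-1],
  [0,0,0,0,0,-5,-1],
])

```text
time_s: 10.4
ee_pos: [363.6, 283.9, 21.7]
ee_rot: [-180.0, -0.0, 175.1]
force: [-0.7, -0.5, -2.3]
gripper_width: 19.9
gripper_force: 44.8
```

Request:
carry_out([
  [0,0,0,-3,-8,0,-1],
  [0,0,0,-8,-22,0,-1],
  [0,0,0,-15,-40,0,-1],
  [0,0,0,-22,-60,0,-1],
  [0,0,0,-30,-80,0,-1],
  [0,0,0,-37,-100,0,-1],
  [0,0,0,-45,-120,0,-1],
  [0,0,0,-52,-140,0,-1],
  [0,0,0,-60,-160,0,-1],
  [0,0,0,-67,-180,0,-1],
  [0,0,0,-75,-200,0,-1],
  [0,0,0,-82,-220,0,-1],
  [0,0,0,-90,-240,0,-1],
  [0,0,0,-95,-256,0,-1],
  [0,0,0,-100,-268,0,-1],
  [0,0,0,-103,-276,0,-1],
  [0,0,0,-104,-279,0,-1],
  [0,0,0,-104,-279,0,-1],
])

```text
time_s: 12.2
ee_pos: [443.5, -2.8, 21.9]
ee_rot: [180.0, -0.0, 175.0]
force: [-0.7, 0.8, -2.7]
gripper_width: 19.6
gripper_force: 44.8
```

Run:
```python
from h import *
s=cv2.cvtColor(grab_frame('side'),cv2.COLOR_RGB2BGR);t=cv2.cvtColor(grab_frame('top'),cv2.COLOR_RGB2BGR)
cv2.imwrite('pics/s3.png',s);cv2.imwrite('pics/t3.png',t)
a=cv2.resize(s[130:260,280:430],(400,347),interpolation=cv2.INTER_CUBIC);b=cv2.resize(t[110:240,240:390],(400,347),interpolation=cv2.INTER_CUBIC)
cv2.imwrite('pics/c3.png',np.hstack([a,b]))
```

```text
(no output)
```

View pics/c3.png

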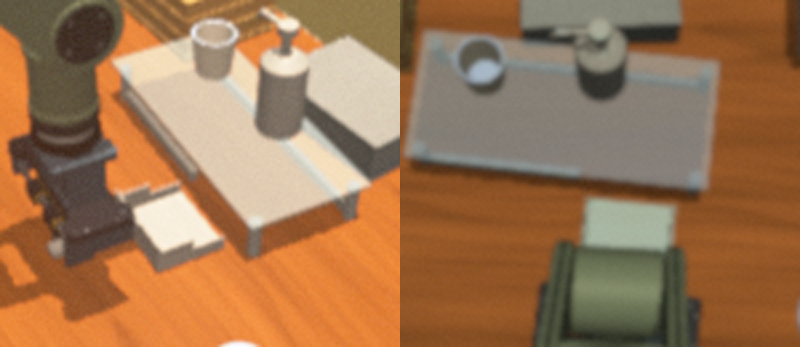

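The tray sits in front of the open end, with its lip at (585,199)–(675,205) in the right crop. I'll check its pose in shelf coordinates.

Run:
```python
from h import *
T=lambda x,y:((x-400+.5)/2.667-.5+240,(y+.5)/2.667-.5+110)
a=np.radians(-4.9)
def ts(p): d=p[:2]-[642,75.8]; return np.round([d[0]*np.cos(a)+d[1]*np.sin(a),-d[0]*np.sin(a)+d[1]*np.cos(a)],1)
t=cv2.imread('pics/t3.png');hsv=cv2.cvtColor(t,cv2.COLOR_BGR2HSV)
for c in[(585,199),(675,205)]: print('lip',ts(plane('top',*T(*c),23)))
for z,c in((18,(578,174)),(52,(694,183))): print('railend/post',ts(plane('top',*T(*c),z)))
for v in(188,192,196,200):
    g=hsv[v,295:350]; u=np.where((g[:,1]<100)&(g[:,2]>100))[0]+295
    print(v,u.min(),u.max(),ts(plane('top',u.min()-.5,v,23)),ts(plane('top',u.max()+.5,v,23)))
```

```text
lip [-27.9 -36.8]
lip [ -23.6 -148.1]
railend/post [  4.4 -24.2]
railend/post [  -1.1 -167.4]
188 309 343 [-40.5 -36.4] [ -28.2 -150.8]
192 309 342 [-53.9 -38. ] [ -42.  -148.8]
196 308 342 [-67.6 -36.3] [ -55.4 -150.1]
200 308 342 [-80.9 -37.8] [ -68.7 -151.4]
```

Request:
carry_out([
  [0,0,0,-5,0,1,-1],
  [0,0,0,-14,0,2,-1],
  [0,0,0,-24,0,2,-1],
  [0,0,0,-34,0,2,-1],
  [0,0,0,-44,0,2,-1],
  [0,0,0,-54,0,2,-1],
  [0,0,0,-64,0,2,-1],
  [0,0,0,-70,0,2,-1],
  [0,0,0,-70,0,2,-1],
])

```text
time_s: 13.2
ee_pos: [514.4, -8.8, 19.9]
ee_rot: [180.0, 0.1, 175.1]
force: [0.1, 0.9, -2.9]
gripper_width: 19.7
gripper_force: 44.8
```

Request:
carry_out([
  [0,0,0,-8,0,0,-1],
  [0,0,0,-18,0,0,-1],
  [0,0,0,-28,0,0,-1],
  [0,0,0,-38,0,0,-1],
  [0,0,0,-48,0,0,-1],
  [0,0,0,-58,0,0,-1],
  [0,0,0,-67,0,0,-1],
  [0,0,0,-73,0,0,-1],
  [0,0,0,-75,0,0,-1],
  [0,0,0,-75,0,0,-1],
])

```text
time_s: 14.2
ee_pos: [588.0, -15.2, 19.8]
ee_rot: [180.0, -0.0, 175.1]
force: [-0.0, -0.8, -2.0]
gripper_width: 19.4
gripper_force: 44.8
```

Run:
```python
from h import *
s=cv2.cvtColor(grab_frame('side'),cv2.COLOR_RGB2BGR);t=cv2.cvtColor(grab_frame('top'),cv2.COLOR_RGB2BGR)
cv2.imwrite('pics/s4.png',s);cv2.imwrite('pics/t4.png',t)
a=cv2.resize(s[130:260,280:430],(400,347),interpolation=cv2.INTER_CUBIC);b=cv2.resize(t[110:240,240:390],(400,347),interpolation=cv2.INTER_CUBIC)
cv2.imwrite('pics/c4.png',np.hstack([a,b]))
```

```text
(no output)
```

View pics/c4.png

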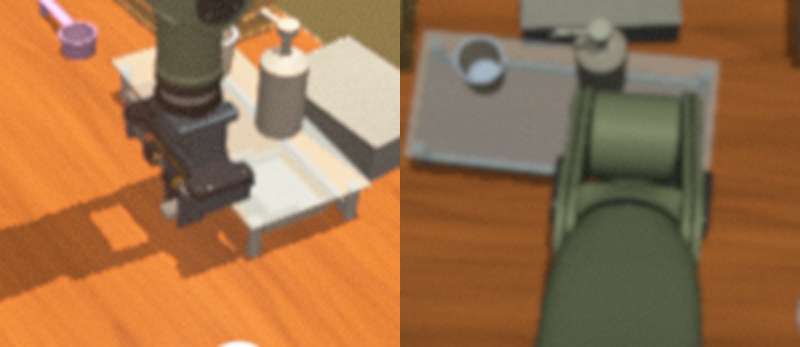

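The tray is in under the glass: its outline is at (285,180) in the side crop, lip before the back rail. Now I'll shift it sideways.

Request:
carry_out([
  [0,0,0,0,5,0,-1],
  [0,0,0,0,14,0,-1],
  [0,0,0,0,24,0,-1],
  [0,0,0,0,34,0,-1],
  [0,0,0,0,44,0,-1],
  [0,0,0,0,54,0,-1],
  [0,0,0,0,64,0,-1],
  [0,0,0,0,70,0,-1],
  [0,0,0,0,70,0,-1],
])

```text
time_s: 15.2
ee_pos: [594.2, 55.5, 19.9]
ee_rot: [180.0, 0.0, 175.1]
force: [-0.4, -0.6, -2.2]
gripper_width: 19.8
gripper_force: 44.8
```

Request:
carry_out([
  [0,0,0,0,8,0,-1],
  [0,0,0,0,18,0,-1],
  [0,0,0,0,28,0,-1],
  [0,0,0,0,38,0,-1],
  [0,0,0,0,48,0,-1],
  [0,0,0,0,58,0,-1],
  [0,0,0,0,68,0,-1],
  [0,0,0,0,75,0,-1],
  [0,0,0,0,78,0,-1],
  [0,0,0,0,78,0,-1],
  [0,0,0,0,78,1,-1],
  [0,0,0,0,78,2,-1],
  [0,0,0,0,78,3,-1],
  [0,0,0,0,78,3,-1],
])

```text
time_s: 16.6
ee_pos: [600.6, 131.9, 17.4]
ee_rot: [-180.0, -0.0, 175.0]
force: [-2.7, -0.8, 1.9]
gripper_width: 19.5
gripper_force: 44.8
```

Request:
carry_out([
  [0,0,0,0,0,0,0],
  [0,0,0,0,0,0,0],
  [0,0,0,0,0,0,0],
  [0,0,0,0,0,0,0],
  [0,0,0,0,0,0,0],
  [0,0,0,0,0,0,0],
  [0,0,0,0,0,-15,0],
  [0,0,0,0,0,-40,0],
  [0,0,0,0,0,-80,0],
  [0,0,0,30,0,-110,0],
  [0,0,0,70,0,-140,0],
  [0,0,0,110,30,-160,0],
  [0,0,0,150,70,-160,0],
  [0,0,0,190,110,-160,0],
  [0,0,0,230,150,-160,0],
  [0,0,0,260,190,-160,0],
  [0,0,0,280,230,-160,0],
  [0,0,0,280,260,-160,0],
  [0,0,0,280,280,-160,0],
  [0,0,0,280,280,-160,0],
])

```text
time_s: 18.6
ee_pos: [345.5, 438.0, 176.7]
ee_rot: [179.9, 0.0, 175.2]
force: [0.5, -0.5, -0.2]
gripper_width: 45.5
gripper_force: 0.0
```

Run:
```python
from h import *
s=cv2.cvtColor(grab_frame('side'),cv2.COLOR_RGB2BGR);t=cv2.cvtColor(grab_frame('top'),cv2.COLOR_RGB2BGR)
cv2.imwrite('pics/s5.png',s);cv2.imwrite('pics/t5.png',t)
a=cv2.resize(s[120:310,260:430],(400,447),interpolation=cv2.INTER_CUBIC);b=cv2.resize(t[110:250,235:440],(400,273),interpolation=cv2.INTER_CUBIC)
b=cv2.copyMakeBorder(b,0,174,0,0,0)
cv2.imwrite('pics/c5.png',np.hstack([a,b]))
```

```text
(no output)
```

View pics/c5.png

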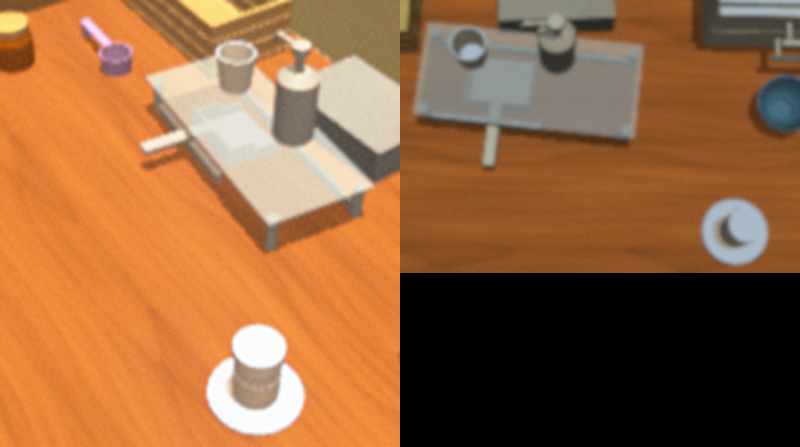

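The tray lies under the glass behind the rail, roughly at (465–535, 60–105) in the top crop, with its handle out to (489,165). The tub is upright on the coaster at (740,225). I'll check the margin at the rail end numerically.

```bash
python3 - <<'E'
from h import *
k=400/205
T=lambda x,y:((x-400+.5)/k-.5+235,(y+.5)/k-.5+110)
a=np.radians(-4.9)
def ts(p): d=p[:2]-[642,75.8]; return np.round([d[0]*np.cos(a)+d[1]*np.sin(a),-d[0]*np.sin(a)+d[1]*np.cos(a)],1)
t=cv2.imread('pics/t5.png').astype(float); 
print('rail end',ts(plane('top',*T(541,126),18)))
for c in((532,60,18),(530,104,32),(471,56,18),(465,100,32)): print('tray',ts(plane('top',*T(*c[:2]),c[2])))
print('handle end',ts(plane('top',*T(489,166),42)),'at rail',ts(plane('top',*T(494,124),42)))
g=t[:,:,1]
for v in(146,152,158):
    d=cv2.GaussianBlur(t,(0,0),.8)[v,262:315].mean(1); print(v,d.round().astype(int))
E
python3 - <<'E'
import sys; sys.path.insert(0,'.')
from h import *
t=cv2.imread('pics/t5.png'); cv2.imwrite('pics/c6.png',cv2.resize(t[115:200,240:365],None,fx=6,fy=6,interpolation=cv2.INTER_CUBIC))
E
```

```text
rail end [  6.6 -25.9]
tray [123.2   3.4]
tray [39.2 -3.8]
tray [119.2 109.8]
tray [ 34.5 106.8]
handle end [-77.3  50. ] at rail [-5. 51.]
146 [128 127 127 127 125 123 121 119 120 122 126 131 136 140 144 146 148 148
 148 148 148 149 149 149 149 148 148 148 149 148 148 148 148 148 149 149
 149 149 149 148 144 138 133 130 128 124 118 108  96  83  74  67  65]
152 [127 127 127 127 128 129 131 133 135 138 143 148 149 150 150 149 149 149
 149 149 148 148 148 149 149 149 149 149 149 149 149 149 149 149 149 149
 149 148 147 144 138 133 129 128 127 127 127 128 128 128 128 129 128]
158 [127 127 127 127 128 131 134 136 138 142 146 148 149 149 149 149 149 148
 149 149 149 149 149 149 149 149 150 150 150 149 149 149 149 149 150 150
 149 148 146 140 134 130 128 128 128 128 128 128 128 128 128 128 127]
```

View pics/c6.png

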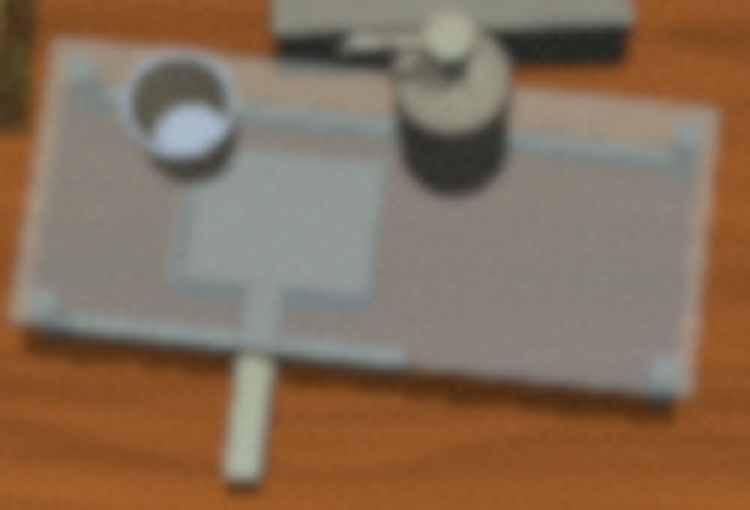

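The tray runs about x 33–121 and y 0–109 in shelf coordinates, wholly behind the rail, whose end is at y -28. It is square to the shelf with the handle out over the rail at (245,420). Everything is in place, so I'm handing in.

```bash
python3 -c "
from workcell import workorder
print(workorder.job_done())"
```

```text
the job is handed in; nothing more can be done
None
```

The tub stands upright on the coaster, the dustpan lies square under the glass with its whole tray behind the rail and its handle out over it, and the job was handed in after about 19 s of robot time.

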